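# Check the bare corner of a radio panel frame with a square

## Task

Pick up the right-angled square by its black grip, lay it flat on the bench around the outside of the frame's one bare corner (the corner without dark corner plates), and, still holding it, press it in so that both of its legs touch the two outer faces there. Then let go and leave it lying flush against that corner. Leave the mitre gauge, the similar tool with the splayed leg, where it is.

Things in the scene. Friction and masses are not known exactly. Their poses are not given: they have to be found in the camera images.
- square: Loose flat aluminium L, 16 mm thick, legs 25 mm wide at 90 degrees, about 0.3 kg. Origin: its inner corner, at the underside. Inner edges run along +x (100 mm) and +y (80 mm); the metal lies outside them, at -y and -x. z up. Black grip bar stands on the x leg, centred at x 12, y -12.5 mm: 44 (x) by 16 mm (y), 16 to 72 mm above the bench. Grip it above 30 mm, to clear the frame.
- mitre_gauge: Loose 135-degree mitre gauge, a bystander not to be moved: same aluminium, x leg and black grip bar as the square, but its second leg (about 100 mm) splays out at 135 degrees to the x leg. Origin: on the x leg's inner edge near the bend, at the underside; x along that leg, z up.
- frame: Flat frame of aluminium bar, 240 x 200 mm outside, bars 20 mm wide, 20 mm high, fixed rigidly to the bench. Three corners carry dark corner plates, one is bare. Origin: outer tip of the bare corner, at bench level. Its outer faces there run along +x (240 mm) and +y (200 mm), the outside being at -y and -x. The square fits when its origin and x, y axes meet these. z up.
There are look-alikes about, which are no part of the job. Leave any green, purple or red look-alike of the square alone.

How it is judged (in metres and radians):
On the way, in this order (a step that is already met when the one before it is completed fails the run):
1. the square is held in the fingers and picked up off the bench (contact force between the fingers and square above 1 N and height (world z) of square above 0.015 m), for 0.1 s.
2. the held square, low beside the bare corner, presses with both legs on both outer faces (contact force between the fingers and square above 1 N and height (world z) of square below 0.012 m and contact force between each of square_c0, square_c1 and frame above 0.5 N and horizontal distance between square and frame below 0.01 m and angle between the x axis of square and the x axis of frame, either way round below 0.175 rad), for 0.2 s.
At the end, for the whole second after the job is handed in: The square lies flat and at rest on the bench, released, its inner corner within 10 mm of the frame's bare corner and its legs within 10 degrees of the frame's faces; the mitre gauge is within 20 mm of where it was (horizontal distance between square and frame below 0.01 m and angle between the x axis of square and the x axis of frame, either way round below 0.175 rad and height (world z) of square below 0.005 m and angle between square's own z axis and vertical below 0.1 rad and linear speed of square below 0.02 m/s and distance of mitre_gauge from where it was at the start of the episode below 0.02 m); the robot touches nothing.
It fails at once if the mitre gauge is moved by more than 20 mm (distance of mitre_gauge from where it was at the start of the episode above 0.02 m).
It also fails if it takes over 42 s, if anything falls off the work surface, if the arm or the gripper's body presses on something with over 40 N, if the wrist force passes 120 N, or if a joint passes its speed limit or range.

## Robot

A 6-joint arm with a two-finger parallel gripper is mounted at the origin on the work surface. World frame = base frame: x ahead of the robot, y to its left, z up, the work surface at z = 0. Lengths are in m, angles in degrees, forces in N, time in s.
With the tool pointing down it reaches from about 0.25 to 0.725 m from the base axis. Payload 9.7 kg.
Tool frame: the origin (TCP) lies on the centre line of the jaws, within the pads' length; the fingertips stand bot.nose_length ahead of it and the grasp point (between the pads) lies 11 mm behind it (bot.nose_length is the distance from the TCP to the fingertips, in m); z points along the fingers, y is the line along which they close (so a half turn about z gives the same grasp; the last joint's range is limited). The gripper opens to 85 mm and grips with 20 to 120 N. Pads are 22 mm wide; open, the fingers measure 114 mm over their backs; the gripper's body (76 mm by 85 mm) begins 54 mm behind the grasp point. The pads swing forward as they close: fully open they stand 13 mm farther back than shut.
Start: joints at [-68.411, 4.979, 10.078, 95.1, 0, 90], TCP at [0.202, -0.511, 0.239] pointing down, gripper open.
Joint ranges: [-179.16, 179.16], [-48.56, 103.87], [-65.8, 70.77], [-126.05, 130.52], [-82.76, 87.17], [-180, 180]. Speed limits (degrees/s): [127.2, 127.2, 147.25, 180, 180, 180].

## Interface

Orientations are given as [roll, pitch, yaw] about the fixed x, y, z axes, in that order (R = Rz(yaw) Ry(pitch) Rx(roll)).
In Python, from workcell import bot gives the robot as it stands. The module is installed in compiled form; this text tells all that it offers.
- The arm moves only by the shell command python3 -m inch 'ROWS' [OPENING] [FORCE]. ROWS is JSON, a list of rows, each a list of 4 numbers: the shift along the world's x, y, z in cm, then the turn about the world's z in degrees. A call has exactly 8 rows; each row is the pose to reach, as a shift and turn from the pose commanded when the call began; what a row does not reach only later rows make up. A row lasts 1/8 s, in which the tool goes at most 62.5 mm and 10.7 degrees, less where a joint would pass 70% of its speed; a pose out of reach is approached as far as the arm can. A call with a gripper value outside its range is refused whole. OPENING is the finger opening in cm, from 0 to 8.54, set as the call begins (- or left out, the last holds). The fingers move at their own pace and stop on an object; FORCE is the grip in N (left out, the last holds). Time passes only in rows, so rows that repeat a pose let the fingers close, or fill a call up. It gives the time, the measured TCP pose, the force, the opening and the grip force at its end, in the units of the state.
- bot.get_obs(): the state, without advancing time (a new reading comes with each control period).
- bot.camera(name): name is "scene" or "top"; returns a dict with "img" (420x560x3 uint8, red, green, blue), "fovy" (degrees; the focal length in pixels is half the picture's height over the tangent of half this angle, whatever the lens; pixels are square), "cx", "cy" (the principal point, pixels), "R" (3x3) and "t" (3): a world point X has camera coordinates R X + t. Camera axes: x right, y down, z forward; pixel columns grow to the right and rows downward; lengths in m; the calibration is good to about 2 mm. A picture is of the moment at which its call begins. There is no depth.
- bot.job_done(): hands the job in; it is judged then, once.
Trained networks look in a picture, given as the dict that the camera call returned (one of the last four; its "shot" number tells which), for a name from the list of things; names that differ only in an ending like _2 or _b are one class to them, and where a whole thing is asked for, a point or a joint stands for the part that bears it (a point fixed in the world has none). Each returns a list of dicts, best first, with "score" (0 to 1); they miss things now and then, are a little off and sometimes report something else, mostly with a low value. They report only what shows in the picture. A call takes as long as a camera call. They do not tell look-alikes from the thing itself.
- bot.find_in(thing, picture): "point" ([column, row] in pixels, amid what is visible of it).
- bot.landmark_of(thing, picture): "point" ([column, row] in pixels: a listed point, or the origin of a listed thing).
The state is a dict: "time": time; "q": joint angles; "qd": joint speeds; "joint_efforts": joint torques, N m; "ee_pos": TCP position; "tcp_rot": TCP orientation; "wrist_force": force on the tool from outside, world axes, zero at the start; "torque": the same for the moment, N m; "opening": finger opening in m; "grasp_force": force on a finger pad.
Only numpy, scipy, OpenCV 4.12 (cv2) and the standard library are available. Lean on these libraries where they do the work, as an engineer would, in place of code of your own. Each camera call takes 0.05 s, during which the arm holds its last target. There are 200 camera calls.

## Working session

There is one attempt and no reset: what is moved stays moved. The work goes in short steps, Python scripts to look and compute and a shell command to move; the robot and the scene stay as the last step left them, time stands still between calls to the robot, and variables do not carry over. Pictures are saved under pics/ and viewed, at most 10 in all, crops included, and the job is handed in when it is done.

```bash
mkdir -p pics
cat > h.py <<'E'
import numpy as np, cv2
from workcell import bot
def ray(p,px):
    f=p["img"].shape[0]/2/np.tan(np.radians(p["fovy"])/2)
    d=np.array([(px[0]-p["cx"])/f,(px[1]-p["cy"])/f,1.]); R=np.array(p["R"]);t=np.array(p["t"])
    return -R.T@t, R.T@d
def at(p,px,z):
    o,d=ray(p,px); return o+d*(z-o[2])/d[2]
def proj(p,X):
    f=p["img"].shape[0]/2/np.tan(np.radians(p["fovy"])/2)
    c=np.array(p["R"])@np.array(X)+np.array(p["t"]); return np.array([p["cx"]+f*c[0]/c[2],p["cy"]+f*c[1]/c[2]])
def save(n,im): cv2.imwrite("pics/"+n+".png",cv2.cvtColor(im,cv2.COLOR_RGB2BGR))
E
python3 - <<'E'
from h import *
for n in("top","scene"):
    p=bot.camera(n); save(n+"0",p["img"]); print(n,p["fovy"],p["cx"],p["cy"],[k for k in p], at(p,[280,210],0))
    for th in("square","mitre_gauge","frame"):
        for fn in("find_in","landmark_of"):
            for r in getattr(bot,fn)(th,p)[:4]: print(th,fn,np.round(r["point"],1),round(r["score"],2),np.round(at(p,r["point"],0.016),3))
print(bot.nose_length)
E
```

```text
top 56.6525085642798 279.3813918523876 208.84079249324338 ['img', 'fovy', 'cx', 'cy', 'R', 't', 'shot'] [ 0.44444362 -0.01005822  0.        ]
square find_in [135.4 207.6] 0.88 [0.443 0.273 0.016]
square find_in [132.1 113.6] 0.85 [0.638 0.295 0.016]
square find_in [134.3 279. ] 0.82 [0.305 0.265 0.016]
square find_in [394.2 308.7] 0.63 [ 0.255 -0.227  0.016]
square landmark_of [131.2 216. ] 0.95 [0.426 0.28  0.016]
square landmark_of [384.7 310. ] 0.9 [ 0.253 -0.209  0.016]
square landmark_of [139.9 116.5] 0.86 [0.632 0.278 0.016]
square landmark_of [140.  283.5] 0.62 [0.297 0.254 0.016]
mitre_gauge find_in [422.2 224.5] 0.66 [ 0.416 -0.289  0.016]
mitre_gauge landmark_of [421.9 224.2] 0.8 [ 0.417 -0.289  0.016]
frame find_in [305.1  42.5] 0.79 [ 0.805 -0.06   0.016]
frame landmark_of [261.3 124.1] 0.61 [0.619 0.03  0.016]
scene 54.46986278243693 285.6468458057351 215.35318551661192 ['img', 'fovy', 'cx', 'cy', 'R', 't', 'shot'] [0.40005895 0.03820757 0.        ]
square find_in [425.4 195.5] 0.98 [0.666 0.286 0.016]
square find_in [299.9 143.1] 0.95 [0.288 0.267 0.016]
square find_in [343.6 163.7] 0.82 [0.437 0.266 0.016]
square find_in [160.8 241.4] 0.59 [ 0.257 -0.216  0.016]
square landmark_of [296.1 150.6] 0.85 [0.3   0.233 0.016]
square landmark_of [156.5 246.4] 0.77 [ 0.26  -0.232  0.016]
square landmark_of [344.7 166. ] 0.6 [0.445 0.26  0.016]
square landmark_of [414.6 195.7] 0.58 [0.645 0.269 0.016]
mitre_gauge find_in [177.5 306.3] 0.64 [ 0.415 -0.305  0.016]
mitre_gauge landmark_of [183.4 308. ] 0.87 [ 0.428 -0.3    0.016]
frame find_in [383.1 362.6] 0.97 [ 0.795 -0.153  0.016]
frame landmark_of [355.3 256.9] 0.64 [0.63  0.017 0.016]
0.008
```

View pics/top0.png

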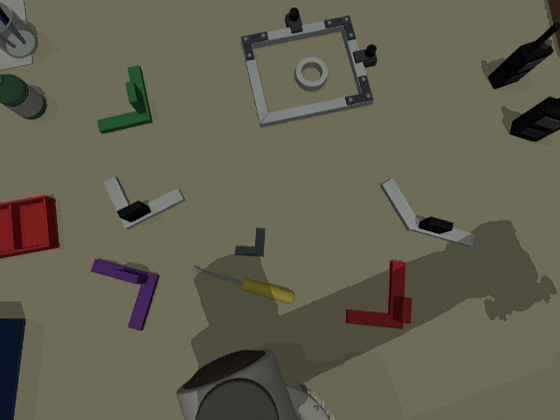

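View pics/scene0.png

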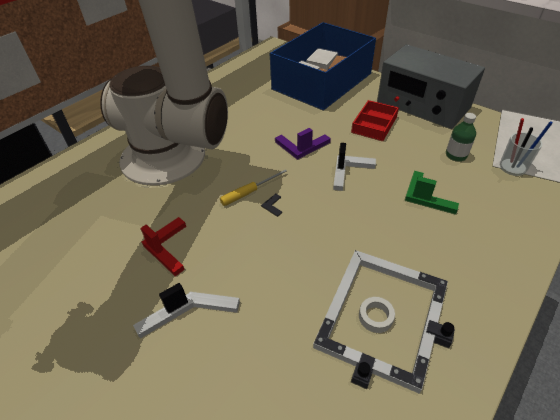

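Candidates in the top picture are:
- the aluminium L with the black grip (135,208)
- the green L (130,105)
- the purple L (134,279)
- the red L (394,308)
- the small grey L (255,243)
- the aluminium mitre gauge (422,224), whose leg is splayed

I choose the aluminium L at (135,208). The frame's bare corner is at (262,124). Next I'll fit the poses and check them in a crop.

```bash
cat >> h.py <<'E'
from scipy.optimize import minimize
S=4
def box(x0,x1,y0,y1,z0,z1): return np.array([[x,y,z] for x in(x0,x1) for y in(y0,y1) for z in(z0,z1)])
SQ=[box(-.025,.1,-.025,0,0,.016),box(-.025,0,-.025,.08,0,.016)]
GR=[box(-.010,.034,-.0205,-.0045,.016,.072)]
FR=[box(0,.24,0,.02,0,.02),box(0,.24,.18,.2,0,.02),box(0,.02,0,.2,0,.02),box(.22,.24,0,.2,0,.02)]
def tf(v,B,z=0):
    c,s=np.cos(v[2]),np.sin(v[2]); return B@np.array([[c,s,0],[-s,c,0],[0,0,1]])+[v[0],v[1],z]
def mask(p,v,boxes,z=0):
    h,w=p["img"].shape[:2]; m=np.zeros((h*S,w*S),np.uint8)
    for B in boxes:
        q=np.array([proj(p,X) for X in tf(v,B,z)])
        cv2.fillConvexPoly(m,cv2.convexHull(np.round((q+.5)*S).astype(np.int32)),255)
    return cv2.resize(m,(w,h),interpolation=cv2.INTER_AREA)/255.
def metal(p):
    im=p["img"].astype(int); hsv=cv2.cvtColor(p["img"],cv2.COLOR_RGB2HSV)
    return ((hsv[...,1]<45)).astype(float)
def fit(ps,v0,boxes,z=0,rad=14):
    ws=[cv2.dilate((mask(p,v0,boxes,z)>.5).astype(np.uint8),np.ones((rad*2+1,)*2)) for p in ps]; ms=[metal(p) for p in ps]
    c=lambda u:sum((w*np.abs(mask(p,[u[0]/100,u[1]/100,u[2]/10],boxes,z)-m)).sum() for p,w,m in zip(ps,ws,ms))
    u0=np.array([v0[0]*100,v0[1]*100,v0[2]*10])
    for _ in range(2):
        r=minimize(c,u0,method="Nelder-Mead",options=dict(initial_simplex=np.vstack([u0]+[u0+d for d in np.eye(3)*1.0]),xatol=.01,fatol=.1)); u0=r.x
    return np.array([u0[0]/100,u0[1]/100,u0[2]/10]),r.fun
def overlay(p,vb,c,hw,k):
    x,y=c; im=cv2.resize(p["img"][y-hw:y+hw,x-hw:x+hw],None,fx=k,fy=k,interpolation=cv2.INTER_NEAREST)
    for v,boxes,z in vb:
        m=mask(p,v,boxes,z)[y-hw:y+hw,x-hw:x+hw]; m=(cv2.resize(m,None,fx=k,fy=k)>.5).astype(np.uint8)
        cv2.drawContours(im,cv2.findContours(m,cv2.RETR_LIST,cv2.CHAIN_APPROX_NONE)[0],-1,(255,0,0),1)
    return im
E
python3 - <<'E'
from h import *
pt,ps=bot.camera("top"),bot.camera("scene")
for nm,v0,b,z in(("sq",[.43,.275,np.radians(-62)],SQ+GR,0),("fr",[.62,.028,np.radians(-79)],FR,0)):
    for lab,L in(("top",[pt]),("scene",[ps]),("both",[pt,ps])):
        v,c=fit(L,v0,b,z); print(nm,lab,np.round(v[:2],4),round(np.degrees(v[2]),2),round(c))
    if nm=="sq": vs=v
    else: vf=v
a=overlay(pt,[(vs,SQ,0),(vs,GR,0)],(143,205),45,4); b=overlay(pt,[(vf,FR,0)],(306,72),72,5)[::,:720]
c=overlay(ps,[(vs,SQ,0),(vs,GR,0)],(350,165),45,4); d=overlay(ps,[(vf,FR,0)],(380,320),72,5)
r=lambda i:cv2.resize(i,(300,300))if i.shape[0]<400 else cv2.resize(i,(300,300))
save("ov0",np.vstack([np.hstack([r(a),cv2.resize(b,(300,300))]),np.hstack([r(c),r(d)])]))
E
```

```text
sq top [0.4362 0.2819] -61.19 332
sq scene [0.4351 0.2785] -60.89 65
sq both [0.4357 0.2811] -60.82 459
fr top [0.6198 0.0336] -76.75 547
fr scene [0.6186 0.0316] -76.59 792
fr both [0.619  0.0322] -76.63 1455
```

View pics/ov0.png

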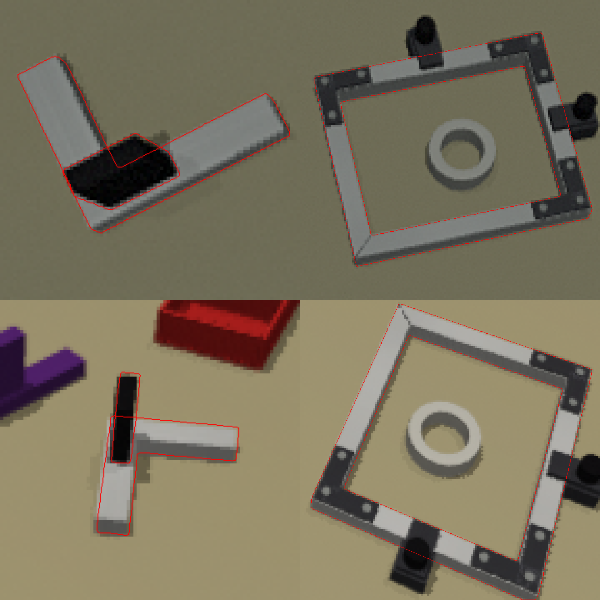

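```bash
python3 -c "
from workcell import bot
o=bot.get_obs();print({k:o[k] for k in('time','q','ee_pos','tcp_rot','opening','wrist_force')})"
```

```text
{'time': 0.8, 'q': array([-6.84111922e+01,  4.97605059e+00,  1.00803531e+01,  9.50989288e+01,
        1.18262951e-03,  8.99970647e+01]), 'ee_pos': array([ 0.20237744, -0.5114234 ,  0.23933067]), 'tcp_rot': array([ 1.79994626e+02, -1.18235420e-03,  2.15917432e+01]), 'opening': 0.08539001442885419, 'wrist_force': array([ 0.47077896, -0.08579515,  0.9069086 ])}
```

```bash
python3 -m inch '[[1.4,4.8,0,6],[2.8,9.7,0,12],[4.3,14.5,0,18],[5.7,19.4,0,24],[7.1,24.2,0,30],[8.5,29.0,0,36],[9.9,33.9,0,42],[11.4,38.7,0,48]]' 8.5 50 && python3 -m inch '[[1.6,5.5,0,7],[3.2,11,0,14],[4.8,16.5,0,21],[6.4,22,0,28],[8,27.5,-1,35],[9.6,33,-2,42],[11.4,38.8,-4,49.4],[11.4,38.8,-6,49.4]]'
```

```text
time: 1.8
ee_pos: [0.3165, -0.1229, 0.2395]
tcp_rot: [179.9, -0.0, 69.8]
wrist_force: [2.0, -0.2, 0.1]
opening: 0.0848
grasp_force: 0.0
time: 2.8
ee_pos: [0.4306, 0.2667, 0.1775]
tcp_rot: [-179.9, -0.0, 119.3]
wrist_force: [-0.6, -0.7, 0.5]
opening: 0.0847
grasp_force: 0.0
```

```bash
python3 -m inch '[[0,0,-1,0],[0,0,-4,0],[0,0,-7,0],[0,0,-10,0],[0,0,-12.5,0],[0,0,-13.2,0],[0,0,-13.2,0],[0,0,-13.2,0]]'
python3 - <<'E'
from h import *
o=bot.get_obs();print(o["ee_pos"],o["tcp_rot"],o["wrist_force"])
p=bot.camera("scene");q=bot.camera("top")
save("pre",np.hstack([cv2.resize(x["img"][y-60:y+60,a-60:a+60],(400,400)) for x,a,y in((p,345,150),(q,140,200))]))
E
```

```text
time: 3.8
ee_pos: [0.431, 0.2638, 0.0487]
tcp_rot: [179.9, -0.0, 119.0]
wrist_force: [0.6, 0.7, 0.5]
opening: 0.0851
grasp_force: 0.0
[0.43102908 0.26381548 0.04869355] [ 1.79886191e+02 -5.99664908e-03  1.18968888e+02] [0.55619474 0.65445574 0.52430993]
```

View pics/pre.png

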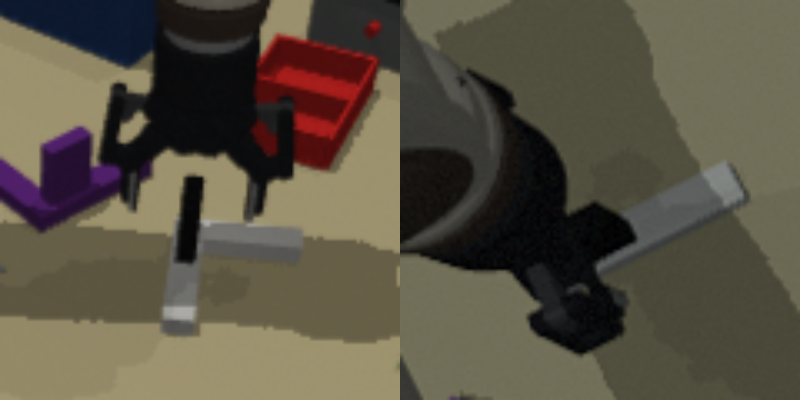

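The fingers straddle the grip bar (about (190,215) in the left crop) evenly. I'll close and lift.

```bash
python3 -m inch '[[0,0,0,0],[0,0,0,0],[0,0,0,0],[0,0,0,0],[0,0,0,0],[0,0,0,0],[0,0,0,0],[0,0,0,0]]' 0.8 60 && python3 -m inch '[[0,0,0.5,0],[0,0,1.5,0],[0,0,3,0],[0,0,4.5,0],[0,0,6,0],[0,0,6,0],[0,0,6,0],[0,0,6,0]]'
python3 - <<'E'
from h import *
t,s=bot.camera("top"),bot.camera("scene"); z=.059
o=bot.get_obs();print(o["ee_pos"],o["tcp_rot"])
for lab,L in(("top",[t]),("scene",[s])):
    v,c=fit(L,[.4355,.2805,np.radians(-61)],SQ if lab=="top" else SQ+GR,z,8);print(lab,np.round(v[:2],4),np.degrees(v[2]),c)
E
```

```text
time: 4.9
ee_pos: [0.4305, 0.2637, 0.0474]
tcp_rot: [180.0, -0.0, 119.0]
wrist_force: [1.7, 1.7, -0.1]
opening: 0.0149
grasp_force: 60.4
time: 5.9
ee_pos: [0.4301, 0.2634, 0.1066]
tcp_rot: [-179.9, 0.0, 119.0]
wrist_force: [-0.2, -0.2, -3.9]
opening: 0.0151
grasp_force: 60.1
[0.43013228 0.26346141 0.10675051] [-1.79950188e+02  1.13843870e-03  1.18988924e+02]
top [0.429  0.2868] -58.05377593567106 1250.250980392157
scene [0.4338 0.2787] -60.995394122774414 297.71372549019605
```

```bash
python3 -m inch '[[2.3,-3.4,0,-2],[4.6,-6.8,0,-5],[7,-10.2,0,-7],[9.5,-13.8,0,-9],[12,-17.4,0,-12],[14,-20.5,0,-14],[15.5,-22.6,0,-15.6],[16.1,-23.5,0,-15.6]]' && python3 -m inch '[[0,0,0,0],[0,0,-1,0],[0,0,-2,0],[0,0,-3,0],[0,0,-4,0],[0,0,-4.5,0],[0,0,-4.5,0],[0,0,-4.5,0]]'
python3 - <<'E'
from h import *
t,s=bot.camera("top"),bot.camera("scene")
o=bot.get_obs();T=o["ee_pos"];z=T[2]-.0474;print(T,o["tcp_rot"],z)
a=np.radians(o["tcp_rot"][2]-180);c,n=np.cos(a),np.sin(a)
v0=[T[0]-c*.012-n*.0125,T[1]-n*.012+c*.0125,a]
print("pred",v0)
v,e=fit([s],v0,SQ+GR,z,8);print("scene",v,np.degrees(v[2]),e)
f=[.619,.0322,np.radians(-76.6)]
save("stand",np.hstack([overlay(s,[(v0,SQ,z),(f,FR,0)],(345,265),50,4),overlay(t,[(v0,SQ,z),(f,FR,0)],(275,115),50,4)]))
E
```

```text
time: 7.0
ee_pos: [0.5917, 0.0274, 0.1067]
tcp_rot: [-180.0, -0.0, 103.3]
wrist_force: [-0.4, -0.0, -2.1]
opening: 0.0153
grasp_force: 59.9
time: 8.0
ee_pos: [0.5916, 0.0286, 0.0627]
tcp_rot: [180.0, 0.0, 103.4]
wrist_force: [-1.1, -0.2, -3.7]
opening: 0.0149
grasp_force: 60.0
[0.59162596 0.02856034 0.06272495] [1.79961154e+02 5.75623158e-03 1.03384156e+02] 0.015324953825923776
pred [np.float64(0.6010087129090116), np.float64(0.04312790211177125), np.float64(-1.3371987345143985)]
scene [ 0.60072544  0.04206421 -1.34314665] -76.95663434662873 841.2470588235294
```

View pics/stand.png

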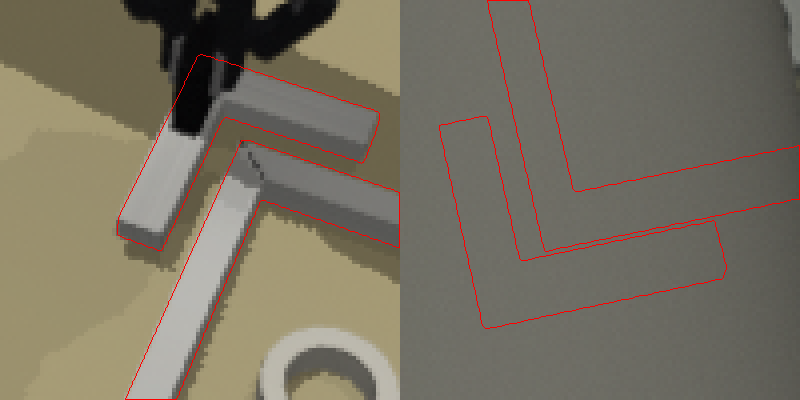

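The square (inner corner about (222,118) in the left crop) is beside the bare corner (about (243,142)), parallel with a 15 mm gap. I'll lower it and approach.

```bash
python3 -m inch '[[0,0,-0.5,0],[0,0,-1,0],[0,0,-1.4,0],[0.3,-0.18,-1.4,0],[0.7,-0.43,-1.4,0],[1.1,-0.68,-1.4,0],[1.4,-0.87,-1.4,0],[1.4,-0.87,-1.4,0]]' && python3 -m inch '[[0.06,-0.04,0,0],[0.12,-0.07,0,0],[0.18,-0.11,0,0],[0.24,-0.15,0,0],[0.3,-0.19,0,0],[0.36,-0.22,0,0],[0.4,-0.25,0,0],[0.4,-0.25,0,0]]'
```

```text
time: 9.1
ee_pos: [0.6056, 0.0197, 0.0482]
tcp_rot: [-180.0, 0.0, 103.4]
wrist_force: [-0.3, 0.8, -3.5]
opening: 0.0153
grasp_force: 59.9
time: 10.1
ee_pos: [0.6094, 0.0174, 0.0483]
tcp_rot: [-180.0, -0.0, 103.4]
wrist_force: [0.1, -0.3, -3.7]
opening: 0.0151
grasp_force: 59.9
```

```bash
python3 -m inch '[[0.04,-0.02,0,0],[0.08,-0.05,0,0],[0.12,-0.07,0,0],[0.16,-0.1,0,0],[0.2,-0.12,0,0],[0.24,-0.15,0,0],[0.24,-0.15,0,0],[0.24,-0.15,0,0]]'
```

```text
time: 11.1
ee_pos: [0.6104, 0.0171, 0.048]
tcp_rot: [-179.9, -0.2, 103.4]
wrist_force: [-9.1, 7.3, 0.5]
opening: 0.0154
grasp_force: 60.6
```

```bash
python3 -m inch '[[0.03,-0.02,0,0],[0.06,-0.04,0,0],[0.06,-0.04,0,0],[0.06,-0.04,0,0],[0.06,-0.04,0,0],[0.06,-0.04,0,0],[0.06,-0.04,0,0],[0.06,-0.04,0,0]]'; python3 -m inch '[[0.03,-0.02,0,0],[0,0,0,0],[-0.06,0.04,0,0],[-0.12,0.07,-0.03,0],[-0.12,0.07,-0.06,0],[-0.12,0.07,-0.1,0],[-0.12,0.07,-0.1,0],[-0.12,0.07,-0.1,0]]'
```

```text
time: 12.1
ee_pos: [0.6104, 0.017, 0.048]
tcp_rot: [-179.8, -0.2, 103.5]
wrist_force: [-10.3, 9.0, 1.6]
opening: 0.0157
grasp_force: 60.8
time: 13.1
ee_pos: [0.6103, 0.0172, 0.0478]
tcp_rot: [-179.9, -0.1, 103.4]
wrist_force: [-6.5, 6.5, 3.5]
opening: 0.0152
grasp_force: 61.0
```

```bash
python3 -m inch '[[0,0,0,0],[0,0,0,0],[0,0,0,0],[0,0,0,0],[0,0,0,0],[0,0,0,0],[0,0,0,0],[0,0,0,0]]' 6 && python3 -m inch '[[0,0,1,0],[0,0,3,0],[0,0,6,0],[0,0,9,0],[-2,0,13,0],[-6,4,16,0],[-11,8,18,0],[-16,12,18,0]]' && python3 -m inch '[[-4,4,0,0],[-8,8,0,0],[-12,12,0,0],[-16,15,0,0],[-16,18,0,0],[-16,18,0,0],[-16,18,0,0],[-16,18,0,0]]'
python3 - <<'E'
from h import *
t,s=bot.camera("top"),bot.camera("scene"); f=[.619,.0322,np.radians(-76.6)]
for lab,L in(("top",[t]),("scene",[s])):
    for th in bot.landmark_of("mitre_gauge",L[0])[:1]: print(th)
save("end",np.hstack([overlay(s,[(f,SQ,0),(f,FR,0)],(345,265),50,4),overlay(t,[(f,SQ,0),(f,FR,0)],(275,115),50,4)]))
E
```

```text
time: 14.1
ee_pos: [0.6112, 0.0162, 0.0473]
tcp_rot: [180.0, 0.0, 103.4]
wrist_force: [1.2, 0.5, 0.4]
opening: 0.0602
grasp_force: 0.0
time: 15.1
ee_pos: [0.4561, 0.1325, 0.2295]
tcp_rot: [179.8, -0.0, 103.3]
wrist_force: [0.7, 0.7, 1.0]
opening: 0.0601
grasp_force: 0.0
time: 16.1
ee_pos: [0.2972, 0.3109, 0.2274]
tcp_rot: [180.0, -0.0, 103.3]
wrist_force: [0.2, 0.0, -0.8]
opening: 0.06
grasp_force: 0.0
{'point': [257.7, 131.5], 'score': 0.74}
{'point': [182.8, 311.5], 'score': 0.7}
```

View pics/end.png

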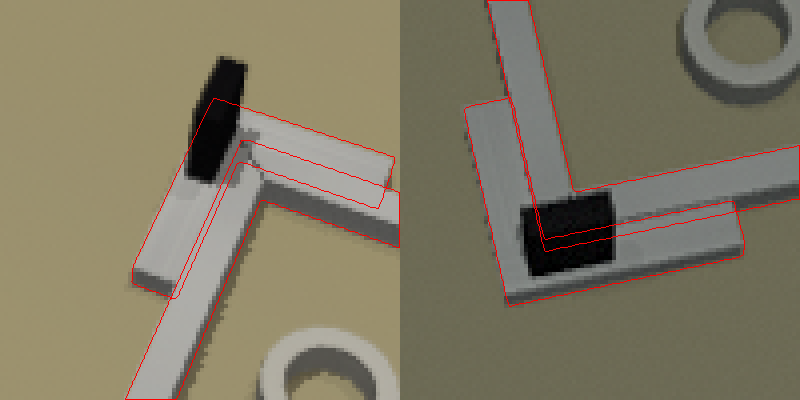

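The square lies flat and flush around the bare corner, with its legs on the fitted outline (corner about (545,250) in the right crop). The arm is clear of everything.

```bash
python3 -c "
from workcell import bot
print(bot.job_done())"
```

```text
the job is handed in; nothing more can be done
None
```

I pressed the square against both outer faces of the bare corner, released it lying flush there, left the mitre gauge untouched, and handed the job in at about 16 s; the hand-in returned no verdict.

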